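Make up a two-carton pack in the strapping jig

ROBOT

A 6-joint arm with a two-finger parallel gripper is mounted at the origin on the work surface. World frame = base frame: x ahead of the robot, y to its left, z up, the work surface at z = 0. Lengths are in m, angles in rad, forces in N, time in s.
With the tool pointing down it reaches from about 0.225 to 0.875 m from the base axis. Payload 3.4 kg.
Tool frame: the origin (TCP) lies at the very end of the fingers, on their centre line; the grasp point (between the pads) lies 19 mm behind it; z points along the fingers, x is the direction in which the jaws open and shut, and the axes are right-handed (so a half turn about z gives the same grasp; the last joint's range is limited). The gripper opens to 85 mm and grips with 20 to 120 N. Pads are 22 mm wide; open, the fingers measure 114 mm over their backs; the gripper's body (76 mm by 85 mm) begins 54 mm behind the grasp point. The pads swing forward as they close: fully open they stand 13 mm farther back than shut.
Start: joints at [-1.227, 0.276, 1.505, -0, 1.361, -0.121], TCP at [0.258, -0.514, 0.231] pointing down, gripper open.
Joint ranges: [-2.89, 2.89], [-0.75, 2.08], [0.22, 2.7], [-1.18, 4.32], [0.11, 2.71], [-2.7, 2.7]. Speed limits (rad/s): [2.57, 2.57, 3.14, 3.14, 3.14, 3.14].

INTERFACE

Orientations are given as a unit quaternion [w, x, y, z].
In Python, from rig import manip gives the robot as it stands.
- The arm moves only by the tool carry_out, never from a script. Its argument "series" is a list of rows, each a list of 2 entries, a list of its own where there are three numbers: the shift along the tool's x, y, z in mm, then the turn about the tool's z in degrees. A call has 1 to 10 rows; each row shifts and turns the pose as measured when the row begins, along the tool's axes as they then stand; what a row does not reach is not made up. A row lasts 1/12 s, in which the tool goes at most 41.7 mm and 7.16 degrees, less where a joint would pass 70% of its speed; a pose out of reach is approached as far as the arm can. A call is refused whole if a number of a shift passes 41.7 or a number of a turn 7.16, either way. A call with a gripper value outside its range is refused whole. "fingers" is the finger opening in mm, from 0 to 85.4, set as the call begins (left out, the last holds). The fingers move at their own pace and stop on an object; "squeeze" is the grip in N (left out, the last holds). Time passes only in rows, so rows that do not move let the fingers close. It gives the time, the measured TCP pose, the force and the opening at its end, in the units of the state.
- manip.get_state(): the state, without advancing time (a new reading comes with each control period).
- manip.get_image(name): name is "scene" or "top"; returns a dict with "frame" (480x640x3 uint8, blue, green, red), "K" (3x3 intrinsics, pixels), "rvec" (rotation vector, rad) and "tvec" (3), from world to camera coordinates, as OpenCV has them. Camera axes: x right, y down, z forward; pixel columns grow to the right and rows downward; lengths in m; the calibration is good to about 2 mm. A picture is of the moment at which its call begins. There is no depth.
- manip.sign_off(): hands the job in, once; it reports no verdict.
The state is a dict: "clock": time; "qpos": joint angles; "qd": joint speeds; "effort": joint torques, N m; "position": TCP position; "ee_rot": TCP orientation; "contact_force": force on the tool from outside, world axes, zero at the start; "moment": the same for the moment, N m; "width": finger opening in m.
Only numpy, scipy, OpenCV 4.12 (cv2) and the standard library are available. Lean on these libraries where they do the work, as an engineer would, in place of code of your own. Each camera call takes 0.05 s, during which the arm holds its last target. There are 200 camera calls.

TASK

Make up a two-pack ready for strapping: lay the brown carton flat on the green mark between the jig's two pins, then set the orange carton on it so that the two form one square pile with their edges in line. Then lower the blue cover plate over both pins, handle up, until it rests flush on the pile. Set each piece down, do not drop it, and leave the purple carton and the tape roll where they are.

Things in the scene. Friction and masses are not known exactly. Their poses are not given: they have to be found in the camera images.
- jig: fixed strapping jig: plywood board 110 (x) x 210 (y) x 15 mm with two upright steel pins, 12 mm thick, on its y axis at y = +85 and -85 mm, 80 mm tall above the board, tips tapered. A green 60 x 130 mm rectangle, centred, long along y, marks the pile's place, 14 mm clear of each pin. Origin: centre of the underside, on the bench; z up, y along the line of pins
- pin_a (a point): centre of the tip of the jig's pin at its +y end
- pin_b (a point): centre of the tip of the jig's pin at its -y end
- brown_carton: brown cardboard carton with grey tape, closed and rigid, 60 (x) x 130 (y) x 24 mm (z), about 0.18 kg, loose, flat on the bench. It can be gripped across its 60 mm width from above. Origin: centre of its underside; z up, y along its length; either end may face either way
- orange_carton: orange carton with white tape, same size 60 (x) x 130 (y) x 24 mm, about 0.18 kg, loose, flat on the bench. Origin: centre of its underside; z up, y along its length; either end may face either way
- cover: loose blue plate 70 (x) x 200 (y) x 10 mm, about 0.35 kg, flat on the bench, with two 16 mm through holes on its y axis at y = +85 and -85 mm (2 mm play all round on the pins; either way round fits) and a wooden bridge handle on top. Origin: centre of its underside; z up, y along its length. In place its underside is 63 mm above the bench
- cover_grip (a point): centre of the cover's wooden handle bar: the bar is 22 mm wide (x), 90 mm long (y) and 16 mm high, its middle 37 mm above the plate's underside, held by two steel posts 36 mm either side of the middle; 19 mm are free between bar and plate
- purple_carton: purple carton with white tape, same size as the other cartons, not part of this pack; leave it. Origin: centre of its underside
- tape_roll: loose roll of tan parcel tape lying flat, 92 mm in diameter, 48 mm high; leave it. Origin: centre of its underside
Not all that is in view belongs to the job. Several things have the shape of the cover; the one meant has the colours described above.

How it is judged:
On the way, in this order (a step that is already met when the one before it is completed fails the run):
1. the brown carton lies flat on the jig's green mark between the pins, square to the jig and let go (z of brown_carton in the frame of jig between 0.0125 and 0.0175 m and horizontal distance between brown_carton and jig below 0.008 m and angle between the y axis of brown_carton and the y axis of jig, either way round below 0.07 rad and angle between brown_carton's own z axis and vertical below 0.03 rad and contact force between brown_carton and the fingers below 0.1 N and linear speed of brown_carton below 0.02 m/s), for 0.2 s.
2. the orange carton lies squarely on the brown one, which is still on the mark, and is let go (z of brown_carton in the frame of jig between 0.0125 and 0.0175 m and horizontal distance between brown_carton and jig below 0.008 m and angle between the y axis of brown_carton and the y axis of jig, either way round below 0.07 rad and angle between each of brown_carton, orange_carton's own z axis and vertical below 0.03 rad and z of orange_carton in the frame of brown_carton between 0.0215 and 0.0265 m and horizontal distance between orange_carton and brown_carton below 0.006 m and angle between the y axis of orange_carton and the y axis of brown_carton, either way round below 0.07 rad and contact force between each of brown_carton, orange_carton and the fingers below 0.1 N and linear speed of orange_carton below 0.02 m/s), for 0.2 s.
At the end, for the whole second after the job is handed in: Brown carton flat on the jig board, within 8 mm of its centre and 0.07 rad of square; orange flat on it, centres within 6 mm, 0.07 rad; cover over both pins, level to 0.015 rad, underside 60 to 66 mm above the bench (63 is flush), within 6 mm of centre and 0.07 rad; all let go, at rest (all of step 2 and z of cover in the frame of jig between 0.06 and 0.066 m and angle between cover's own z axis and vertical below 0.015 rad and horizontal distance between cover and jig below 0.006 m and angle between the y axis of cover and the y axis of jig, either way round below 0.07 rad and contact force between cover and the fingers below 0.1 N and linear speed of each of brown_carton, cover below 0.02 m/s); the robot touches nothing.
It fails at once if a carton or the cover is dropped: it moves faster than 0.5 m/s while the robot does not touch it (a fall of about 13 mm) ((linear speed of brown_carton above 0.5 m/s and contact force between brown_carton and the arm below 0.05 N and contact force between brown_carton and the fingers below 0.05 N) or (linear speed of orange_carton above 0.5 m/s and contact force between orange_carton and the arm below 0.05 N and contact force between orange_carton and the fingers below 0.05 N) or (linear speed of cover above 0.5 m/s and contact force between cover and the arm below 0.05 N and contact force between cover and the fingers below 0.05 N)).
It fails at once if the purple carton or the tape roll is moved more than 20 mm (distance of any of purple_carton, tape_roll from where it was at the start of the episode above 0.02 m).
It also fails if it takes over 69 s, if anything falls off the work surface, if the arm or the gripper's body presses on something with over 40 N, if the wrist force passes 120 N, or if a joint passes its speed limit or range.

## Working session

There is one attempt and no reset: what is moved stays moved. The work goes in short steps, Python scripts to look and compute and a tool call to move; the robot and the scene stay as the last step left them, time stands still between calls to the robot, and variables do not carry over. Pictures are saved under pics/ and viewed, about 8 in all and at most 12, crops included, and the job is handed in when it is done.

Besides the shell and the picture viewer there is one more tool, called after "Request:" by a JSON object that holds its "fn" and its "kwargs". carry_out: Moves the arm, as the interface text tells. Its arguments: {"type":"object","properties":{"series":{"type":"array","items":{"type":"array"}},"fingers":{"type":"number"},"squeeze":{"type":"number"}},"required":["series"]}

```bash
mkdir -p pics; ls; python3 - <<'E'
from rig import manip
import cv2
for n in("top","scene"):
    d=manip.get_image(n); cv2.imwrite(f"pics/{n}0.png",d["frame"]); print(n,d["K"],d["rvec"],d["tvec"])
print(manip.get_state())
E
```

```text
pics
top [[454.52710849   0.         329.04155731]
 [  0.         454.52710849 241.31466481]
 [  0.           0.           1.        ]] [ 2.16693136 -2.20748556  0.04745862] [0.0045638  0.50841946 1.24122402]
scene [[538.31566469   0.         327.17113175]
 [  0.         538.31566469 235.20232564]
 [  0.           0.           1.        ]] [ 1.79022464  1.62610482 -0.69752961] [-0.06528596 -0.2723216   1.56069187]
{'clock': 0.1, 'qpos': array([-1.22697657e+00,  2.76523573e-01,  1.50599305e+00,  2.11004528e-05,
        1.36070284e+00, -1.21032624e-01]), 'qd': array([-0.00128634,  0.00094034, -0.00243473, -0.00067097,  0.00050628,
       -0.00057148]), 'effort': array([ 2.30238984e-03, -4.17699838e+01, -2.46404618e+01, -1.41933942e-04,
        5.77308689e-03,  8.19136375e-06]), 'position': array([ 0.25759478, -0.51355257,  0.23053625]), 'ee_rot': array([-5.15723715e-04,  8.50965906e-01, -5.25220302e-01, -6.29099058e-04]), 'contact_force': array([ 0.1281896 , -0.13431438, -0.78854774]), 'moment': array([-0.01238595, -0.00608767,  0.00201495]), 'width': 0.08516017490499699}
```

View pics/top0.png

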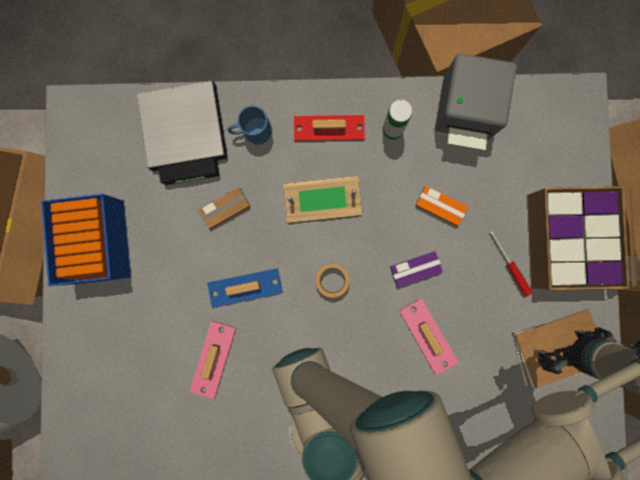

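View pics/scene0.png

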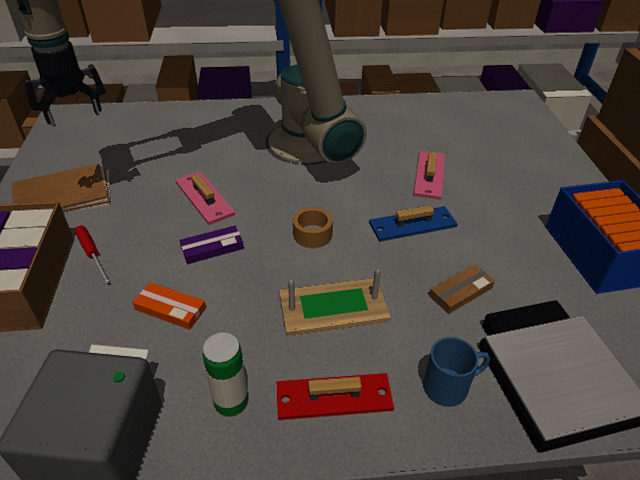

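```bash
cat > h.py <<'E'
import cv2, numpy as np
from rig import manip
from scipy.spatial.transform import Rotation as R
def ray(d,px,z):
    u=cv2.undistortPoints(np.float64(px).reshape(-1,1,2),d["K"],None).reshape(-1,2)
    M=cv2.Rodrigues(np.float64(d["rvec"]))[0]; c=-M.T@np.ravel(d["tvec"])
    v=np.c_[u,np.ones(len(u))]@M
    return (c+v*((z-c[2])/v[:,2])[:,None])[:,:2], c
def mask(d,lo,hi,roi):
    h=cv2.cvtColor(d["frame"],cv2.COLOR_BGR2HSV); m=cv2.inRange(h,np.array(lo),np.array(hi))
    k=np.zeros_like(m); x0,y0,x1,y1=roi; k[y0:y1,x0:x1]=m[y0:y1,x0:x1]; return k
def rect(d,m,z,size):
    """far-corner anchored rectangle (short,long) at plane z -> centre, yaw of long axis, raw size"""
    cs=cv2.findContours(m,cv2.RETR_EXTERNAL,cv2.CHAIN_APPROX_NONE)[0]
    p=np.vstack([c for c in cs if cv2.contourArea(c)>15])
    w,c=ray(d,cv2.convexHull(p).reshape(-1,2),z)
    b=cv2.boxPoints(cv2.minAreaRect((w*1000).astype(np.float32)))/1000
    e=[b[1]-b[0],b[2]-b[1]]; e.sort(key=np.linalg.norm); ctr=b.mean(0); raw=[]
    for v,s in zip(e,size):
        L=np.linalg.norm(v); u=v/L; L+=.0025; raw.append(round(L*1000,1))
        ctr=ctr+u*np.sign((ctr-c[:2])@u)*(L-s)/2
    v=e[1]; return ctr, np.degrees(np.arctan2(v[1],v[0]))%180, raw
def tool():
    s=manip.get_state(); w,x,y,z=s["ee_rot"]; M=R.from_quat([x,y,z,w]).as_matrix()
    return s,M
def plan(x,y,z,long=None,turn=True):
    """rows to reach x,y,z with tool y axis along 'long' deg (mod 180)"""
    s,M=tool(); p=s["position"]; ya=np.degrees(np.arctan2(M[1,1],M[0,1]))
    da=0 if long is None else (ya-long+90)%180-90   # turn about tool z (down)
    q6=np.degrees(s["qpos"][5])
    dl=np.array([x,y,z])-p; n=int(max(np.ceil(np.linalg.norm(dl)/.040),np.ceil(abs(da)/7.1),1))
    print("tcp",p.round(4),"y-yaw",ya.round(2),"tilt",np.degrees(np.arccos(-M[2,2])).round(2),"turn",round(da,2),"q6",q6.round(1),"t",s["clock"],"w",round(s["width"],4))
    rows=[]
    for i in range(n):
        Mi=M@R.from_euler("z",da*i/n,degrees=True).as_matrix()
        rows.append([(Mi.T@dl/n*1000).round(1).tolist(),round(da/n,2)])
    print(n,str(rows).replace(" ",""))
E
python3 - <<'E'
from h import *
d=manip.get_image("top"); 
T=(.060,.130)
ms={"jig":(mask(d,(45,120,50),(75,255,255),(280,170,365,230)),.015,T),
"orange":(mask(d,(5,200,120),(16,255,255),(405,175,480,235)),.024,T),
"brown":(mask(d,(5,60,40),(25,255,255),(190,180,258,235)),.024,T),
"cover":(mask(d,(100,120,40),(125,255,255),(195,260,292,315)),.010,(.07,.2))}
o=d["frame"].copy()
for n,(m,z,s) in ms.items():
    c,a,r=rect(d,m,z,s); print(n,c.round(4),round(a,2),r,int((m>0).sum()))
    o[cv2.morphologyEx(m,cv2.MORPH_GRADIENT,np.ones((2,2)))>0]=(255,255,0)
cv2.imwrite("pics/m.png",cv2.resize(o[160:320,180:480],None,fx=2.6,fy=2.6,interpolation=0))
E
```

```text
jig [0.6268 0.0115] 94.75 [np.float32(59.3), np.float32(128.7)] 915
orange [ 0.6012 -0.3146] 62.0 [np.float32(60.7), np.float32(128.2)] 582
brown [0.6081 0.2881] 118.63 [np.float32(68.0), np.float32(135.3)] 858
cover [0.3855 0.2308] 100.63 [np.float32(70.2), np.float32(199.1)] 1325
```

View pics/m.png

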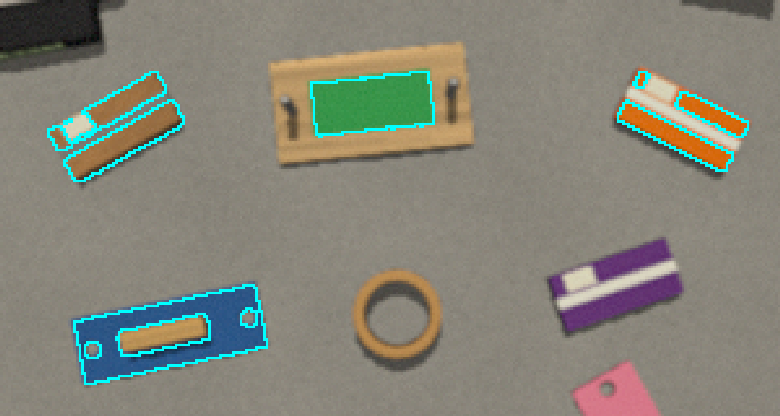

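```bash
python3 -c "
from h import *
plan(.608,.288,.14,118.6)"
```

```text
tcp [ 0.2576 -0.5136  0.2306] y-yaw -153.37 tilt 0.08 turn 88.03 q6 -6.9 t 0.15 w 0.0856
22 [[[-25.4,-30.6,4.2],np.float64(4.0)],[[-27.5,-28.7,4.2],np.float64(4.0)],[[-29.4,-26.7,4.2],np.float64(4.0)],[[-31.2,-24.6,4.2],np.float64(4.0)],[[-32.9,-22.4,4.2],np.float64(4.0)],[[-34.4,-20.0,4.2],np.float64(4.0)],[[-35.7,-17.6,4.2],np.float64(4.0)],[[-36.8,-15.0,4.2],np.float64(4.0)],[[-37.8,-12.4,4.2],np.float64(4.0)],[[-38.5,-9.8,4.2],np.float64(4.0)],[[-39.1,-7.1,4.2],np.float64(4.0)],[[-39.5,-4.3,4.2],np.float64(4.0)],[[-39.7,-1.5,4.2],np.float64(4.0)],[[-39.7,1.2,4.2],np.float64(4.0)],[[-39.6,4.0,4.2],np.float64(4.0)],[[-39.2,6.8,4.2],np.float64(4.0)],[[-38.6,9.5,4.2],np.float64(4.0)],[[-37.9,12.1,4.2],np.float64(4.0)],[[-36.9,14.8,4.2],np.float64(4.0)],[[-35.8,17.3,4.2],np.float64(4.0)],[[-34.5,19.7,4.2],np.float64(4.0)],[[-33.0,22.1,4.2],np.float64(4.0)]]
```

```bash
python3 - <<'E'
s=open('h.py').read()
s=s.replace('''    dl=np.array([x,y,z])''','''    dq1=np.degrees(np.arctan2(y,x)-np.arctan2(p[1],p[0]))
    if long is not None: da=min((da-180,da,da+180),key=lambda a:abs(q6+a+dq1))
    dl=np.array([x,y,z])''').replace('round(da/n,2)]','float(round(da/n,1 if n>2 else 2))]').replace('"turn",','"q6end",round(q6+da+dq1),"turn",')
open('h.py','w').write(s)
E
python3 -c "
from h import *
plan(.608,.288,.14,118.6)"
```

```text
tcp [ 0.2576 -0.5136  0.2306] y-yaw -153.37 tilt 0.08 q6end -10 turn -91.97 q6 -6.9 t 0.15 w 0.0856
22 [[[-25.4,-30.6,4.2],-4.2],[[-23.1,-32.3,4.2],-4.2],[[-20.7,-33.9,4.2],-4.2],[[-18.2,-35.4,4.2],-4.2],[[-15.6,-36.6,4.2],-4.2],[[-12.8,-37.6,4.2],-4.2],[[-10.1,-38.5,4.2],-4.2],[[-7.2,-39.1,4.2],-4.2],[[-4.4,-39.5,4.2],-4.2],[[-1.5,-39.7,4.2],-4.2],[[1.4,-39.7,4.2],-4.2],[[4.3,-39.5,4.2],-4.2],[[7.2,-39.1,4.2],-4.2],[[10.0,-38.5,4.2],-4.2],[[12.8,-37.6,4.2],-4.2],[[15.5,-36.6,4.2],-4.2],[[18.1,-35.4,4.2],-4.2],[[20.7,-34.0,4.2],-4.2],[[23.1,-32.4,4.2],-4.2],[[25.4,-30.6,4.2],-4.2],[[27.5,-28.7,4.2],-4.2],[[29.6,-26.6,4.2],-4.2]]
```

Request:
{"fn": "carry_out", "kwargs": {"series": [[[-25,-31,4],-4.2],[[-23,-32,4],-4.2],[[-21,-34,4],-4.2],[[-18,-35,4],-4.2],[[-16,-37,4],-4.2],[[-13,-38,4],-4.2],[[-10,-38,4],-4.2],[[-7,-39,4],-4.2],[[-4,-40,4],-4.2],[[-1,-40,4],-4.2]], "fingers": 85, "squeeze": 40}}

```text
clock: 0.98
position: [0.415, -0.1431, 0.1851]
ee_rot: [0.002, 0.984, -0.176, -0.0]
contact_force: [0.5, -0.5, 0.2]
width: 0.0854
```

Request:
{"fn": "carry_out", "kwargs": {"series": [[[1,-40,4],-4.2],[[4,-40,4],-4.2],[[7,-39,4],-4.2],[[10,-38,4],-4.2],[[13,-38,4],-4.2],[[15,-37,4],-4.2],[[18,-35,4],-4.2],[[21,-34,4],-4.2],[[23,-32,4],-4.2],[[25,-31,4],-4.2]]}}

```text
clock: 1.82
position: [0.5583, 0.2457, 0.141]
ee_rot: [0.002, 0.978, 0.208, -0.001]
contact_force: [0.8, -1.3, 0.3]
width: 0.0847
```

```bash
python3 -c "
from h import *
plan(.608,.288,.06,118.6)"
```

```text
tcp [0.5583 0.2457 0.141 ] y-yaw -65.97 tilt 0.31 q6end -10 turn -4.57 q6 -6.5 t 1.8167 w 0.0847
3 [[[21.0,-6.3,26.9],-1.5],[[21.1,-5.7,26.9],-1.5],[[21.3,-5.1,26.9],-1.5]]
```

Request:
{"fn": "carry_out", "kwargs": {"series": [[[21,-6,20],-1.5],[[21,-6,20],-1.5],[[21,-5,20],-1.5],[[0,0,10],0],[[0,0,0],0]]}}

```text
clock: 2.23
position: [0.611, 0.3018, 0.0654]
ee_rot: [0.001, 0.967, 0.255, 0.0]
contact_force: [-0.9, -0.0, 0.0]
width: 0.0849
```

```bash
python3 -c "
from h import *
plan(.608,.288,.006,118.6)
d=manip.get_image('scene');cv2.imwrite('pics/s1.png',cv2.resize(d['frame'][190:340,380:540],None,fx=4,fy=4))
d=manip.get_image('top');c,a,r=rect(d,mask(d,(5,60,40),(25,255,255),(190,180,258,235)),.024,(.06,.13));print(c,a,r)
cv2.imwrite('pics/t1.png',cv2.resize(d['frame'][150:270,160:340],None,fx=4,fy=4))"
```

```text
tcp [0.611  0.3018 0.0654] y-yaw -60.49 tilt 0.09 q6end -9 turn 0.91 q6 -9.0 t 2.2333 w 0.0849
2 [[[-4.7,5.2,29.7],0.46],[[-4.7,5.3,29.7],0.46]]
[0.65606929 0.31355214] 89.93321 [np.float32(152.8), np.float32(165.9)]
```

View pics/s1.png

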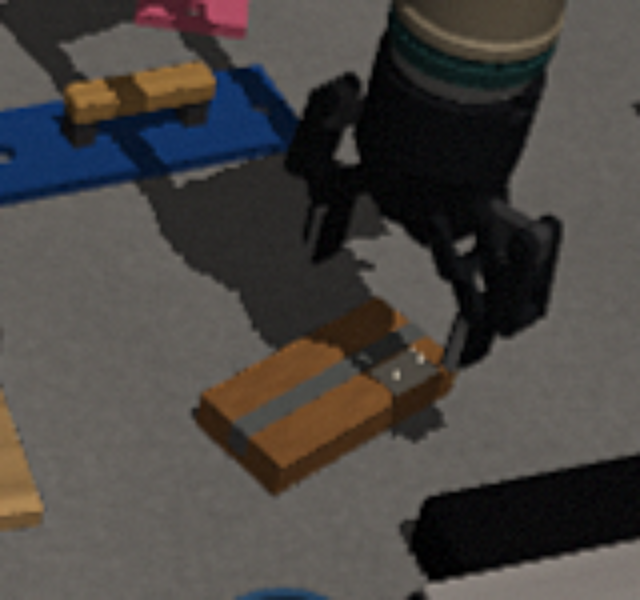

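The scene crop shows the open fingers straddling the brown carton near its +y end (fingers at about (320,230) and (460,340) in the crop), about 14 mm off as the numbers say. Correct and descend.

Request:
{"fn": "carry_out", "kwargs": {"series": [[[-5,5,15],0.5],[[-5,5,15],0.5],[[0,0,15],0],[[0,0,10],0],[[0,0,3],0],[[0,0,0],0]]}}

```text
clock: 2.83
position: [0.6099, 0.2842, 0.0175]
ee_rot: [0.0, 0.97, 0.243, 0.008]
contact_force: [0.1, 0.2, 0.3]
width: 0.0849
```

```bash
python3 -c "
from h import *
plan(.608,.288,.006,118.6)"
```

```text
tcp [0.6099 0.2842 0.0175] y-yaw -61.86 tilt 0.88 q6end -9 turn -0.46 q6 -8.9 t 2.8333 w 0.0849
1 [[[-0.1,-4.3,11.5],-0.46]]
```

Request:
{"fn": "carry_out", "kwargs": {"series": [[[0,-4,6],-0.4],[[0,0,5],0],[[0,0,0],0]]}}

```text
clock: 3.08
position: [0.6096, 0.2882, 0.0089]
ee_rot: [0.0, 0.969, 0.246, 0.01]
contact_force: [-0.7, 0.0, -0.5]
width: 0.085
```

```bash
python3 -c "
from h import *
plan(.608,.288,.006,118.6);print(tool()[1].round(4), tool()[0]['contact_force'])"
```

```text
tcp [0.6096 0.2882 0.0089] y-yaw -61.47 tilt 1.17 q6end -9 turn -0.07 q6 -9.0 t 3.0833 w 0.085
1 [[[-1.6,-0.6,2.8],-0.07]]
[[ 0.8783  0.4777  0.0198]
 [ 0.4777 -0.8785  0.0047]
 [ 0.0197  0.0053 -0.9998]] [-0.74413644  0.02624926 -0.52693113]
```

Request:
{"fn": "carry_out", "kwargs": {"series": [[[0,0,3],0],[[0,0,0],0],[[0,0,0],0],[[0,0,0],0],[[0,0,0],0],[[0,0,0],0],[[0,0,0],0],[[0,0,0],0]], "fingers": 40, "squeeze": 40}}

```text
clock: 3.75
position: [0.6098, 0.2889, 0.0068]
ee_rot: [0.0, 0.969, 0.247, 0.011]
contact_force: [0.6, 0.4, 0.8]
width: 0.059
```

```bash
python3 -c "
from h import *
plan(.608,.288,.006,118.6);print(tool()[1].round(4), tool()[0]['contact_force'])"
```

```text
tcp [0.6098 0.2889 0.0068] y-yaw -61.41 tilt 1.21 q6end -9 turn -0.01 q6 -9.0 t 3.75 w 0.059
1 [[[-2.1,-0.1,0.7],-0.01]]
[[ 0.8778  0.4785  0.0206]
 [ 0.4785 -0.8781  0.0048]
 [ 0.0204  0.0057 -0.9998]] [0.60713099 0.43611997 0.76458111]
```

Request:
{"fn": "carry_out", "kwargs": {"series": [[[0,0,-5],0],[[0,0,-10],0],[[0,0,-20],0],[[0,0,-30],0],[[0,0,-30],0],[[0,0,-25],0],[[0,0,-10],0],[[0,0,0],0]]}}

```text
clock: 4.42
position: [0.6051, 0.2877, 0.1419]
ee_rot: [0.0, 0.969, 0.247, 0.007]
contact_force: [0.8, 0.3, -2.4]
width: 0.0588
```

```bash
python3 -c "
from h import *
plan(.6268,.0115,.13,94.75);print(tool()[1].round(4), tool()[0]['contact_force'])"
```

```text
tcp [0.6051 0.2877 0.1419] y-yaw -61.41 tilt 0.83 q6end -10 turn 23.84 q6 -9.0 t 4.4167 w 0.0588
7 [[[-16.2,36.1,1.6],3.4],[[-14.0,37.0,1.6],3.4],[[-11.8,37.8,1.6],3.4],[[-9.5,38.4,1.6],3.4],[[-7.2,38.9,1.6],3.4],[[-4.9,39.3,1.6],3.4],[[-2.5,39.5,1.6],3.4]]
[[ 0.878   0.4785  0.0141]
 [ 0.4785 -0.8781  0.003 ]
 [ 0.0138  0.0042 -0.9999]] [ 0.81504161  0.30002574 -2.4144642 ]
```

Request:
{"fn": "carry_out", "kwargs": {"series": [[[-13,29,0],2.8],[[-16,37,0],3.4],[[-14,38,0],3.4],[[-11,38,0],3.4],[[-9,38,0],3.4],[[-6,39,0],3.4],[[-3,25,0],2.4],[[0,12,0],1],[[0,0,0],0],[[0,0,0],0]]}}

```text
clock: 5.25
position: [0.6124, 0.0127, 0.1291]
ee_rot: [-0.004, 0.999, 0.04, 0.001]
contact_force: [0.4, 1.1, -2.2]
width: 0.0586
```

```bash
cat > look.py <<'E'
from h import *
import sys
# where is the held carton relative to jig: scene-view crop + plan
plan(*eval(sys.argv[1])); print(tool()[1][:,2].round(4), tool()[0]['contact_force'].round(1))
if len(sys.argv)>2:
    n=sys.argv[2]; a=manip.get_image('top')['frame'][150:270,230:410]; b=manip.get_image('scene')['frame'][190:350,220:460]
    cv2.imwrite(n,np.vstack([cv2.resize(a,(450,300),interpolation=2),cv2.resize(b,(450,300),interpolation=2)]))
E
python3 look.py "(.6268,.0115,.10,94.75)" pics/j1.png
```

```text
tcp [0.6124 0.0127 0.1291] y-yaw -85.45 tilt 0.42 q6end -11 turn -0.2 q6 -10.3 t 5.25 w 0.0586
1 [[[14.2,2.6,29.2],-0.2]]
[ 0.0015  0.0073 -1.    ] [ 0.4  1.1 -2.2]
```

View pics/j1.png

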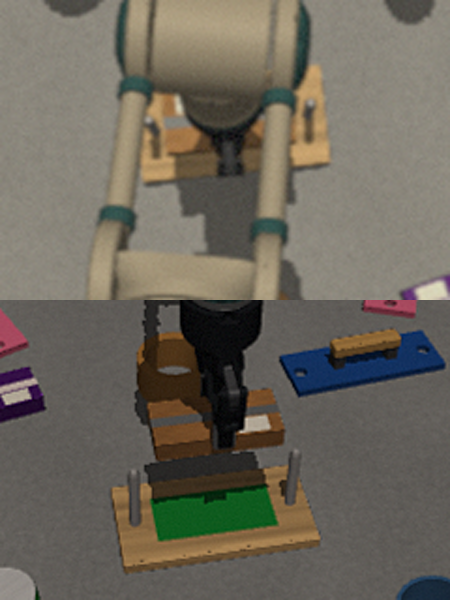

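The carton is held above the jig and roughly parallel to it; its front bottom corners appear near scene pixels (303,274) and (371,266). Measuring these to get its offset along the length.

```bash
cat > held.py <<'E'
from h import *
import sys
lo,hi,roi,zb=eval(sys.argv[1])
d=manip.get_image('scene'); m=mask(d,lo,hi,roi)
p=np.argwhere(m>0)[:,::-1].astype(float)
L=p[np.argmax(-p[:,0]+1.5*p[:,1])]+[-.5,.5]; Rr=p[np.argmax(p[:,0]+1.5*p[:,1])]+[.5,.5]
w,_=ray(d,[L,Rr],zb); s,M=tool(); v=w[0]-w[1]
print("px",L,Rr,"pts",w.round(4).tolist(),"len",np.linalg.norm(v).round(4),"yaw",np.degrees(np.arctan2(v[1],v[0]))%180)
mid=w.mean(0); t=mid-s["position"][:2]; print("edge mid rel tcp: tool x,y mm",(t@M[:2,:2]*1000).round(1))
E
python3 held.py "((3,60,30),(25,255,255),(296,245,376,278),.122)"
```

```text
px [303.5 275.5] [370.5 267.5] pts [[0.6484, -0.0495], [0.6385, 0.078]] len 0.1279 yaw 94.44332667162953
edge mid rel tcp: tool x,y mm [30.6  2.5]
```

Request:
{"fn": "carry_out", "kwargs": {"series": [[[7,0,0],-0.1],[[7,0,0],-0.1],[[0,0,0],0],[[0,0,10],0],[[0,0,15],0],[[0,0,10],0],[[0,0,0],0]]}}

```text
clock: 5.98
position: [0.6301, 0.0233, 0.0933]
ee_rot: [-0.004, 0.999, 0.048, 0.004]
contact_force: [0.0, -0.3, -1.7]
width: 0.0593
```

```bash
python3 look.py "(.6268,.0141,.0225,94.75)"
```

```text
tcp [0.6301 0.0233 0.0933] y-yaw -84.5 tilt 0.64 q6end -10 turn 0.75 q6 -10.3 t 5.9833 w 0.0593
2 [[[-2.4,4.7,35.3],0.37],[[-2.3,4.7,35.3],0.37]]
[ 0.0066  0.0089 -0.9999] [ 0.  -0.3 -1.7]
```

Request:
{"fn": "carry_out", "kwargs": {"series": [[[-1,3,-2],0.2],[[-1,3,-2],0.3],[[-1,2,0],0.2],[[0,0,0],0],[[0,0,0],0]]}}

```text
clock: 6.4
position: [0.6274, 0.0142, 0.0975]
ee_rot: [-0.004, 0.999, 0.041, 0.003]
contact_force: [-0.1, -0.5, -3.1]
width: 0.0591
```

```bash
python3 look.py "(.6268,.0141,.0225,94.75)"
```

```text
tcp [0.6274 0.0142 0.0975] y-yaw -85.26 tilt 0.59 q6end -10 turn -0.01 q6 -10.4 t 6.4 w 0.0591
2 [[[-0.5,0.3,37.5],-0.0],[[-0.5,0.3,37.5],-0.0]]
[ 0.0057  0.0086 -0.9999] [-0.1 -0.5 -3.1]
```

Well aligned; descend.

Request:
{"fn": "carry_out", "kwargs": {"series": [[[0,0,8],0],[[0,0,12],0],[[0,0,12],0],[[0,0,12],0],[[0,0,10],0],[[0,0,6],0],[[0,0,0],0],[[0,0,0],0]]}}

```text
clock: 7.07
position: [0.6298, 0.014, 0.0356]
ee_rot: [-0.004, 0.999, 0.041, 0.006]
contact_force: [0.1, 0.4, -2.0]
width: 0.0591
```

```bash
python3 look.py "(.6268,.0141,.0225,94.75)"
```

```text
tcp [0.6298 0.014  0.0356] y-yaw -85.33 tilt 0.83 q6end -10 turn -0.08 q6 -10.4 t 7.0667 w 0.0591
1 [[[-3.2,-0.3,13.1],-0.08]]
[ 0.0119  0.0084 -0.9999] [ 0.1  0.4 -2. ]
```

Request:
{"fn": "carry_out", "kwargs": {"series": [[[-1.5,0,4],0],[[-1.5,0,4],0],[[0,0,2],0],[[0,0,1],0],[[0,0,0],0],[[0,0,1],0],[[0,0,0],0]]}}

```text
clock: 7.65
position: [0.6283, 0.0137, 0.0246]
ee_rot: [-0.004, 0.999, 0.041, 0.008]
contact_force: [-0.2, 0.4, -1.8]
width: 0.0588
```

```bash
python3 look.py "(.6268,.0141,.0225,94.75)"
```

```text
tcp [0.6283 0.0137 0.0246] y-yaw -85.33 tilt 1.03 q6end -11 turn -0.08 q6 -10.5 t 7.65 w 0.0588
1 [[[-1.4,-0.5,2.1],-0.08]]
[ 0.016   0.008  -0.9998] [-0.2  0.4 -1.8]
```

Request:
{"fn": "carry_out", "kwargs": {"series": [[[-1,0,1],0],[[0,0,1],0],[[0,0,1],0],[[0,0,0],0]]}}

```text
clock: 7.98
position: [0.6279, 0.0137, 0.0222]
ee_rot: [-0.004, 0.999, 0.041, 0.009]
contact_force: [-0.6, 0.5, -0.8]
width: 0.0589
```

```bash
python3 look.py "(.6268,.0141,.0225,94.75)"
```

```text
tcp [0.6279 0.0137 0.0222] y-yaw -85.32 tilt 1.12 q6end -11 turn -0.07 q6 -10.5 t 7.9833 w 0.0589
1 [[[-1.1,-0.5,-0.3],-0.07]]
[ 0.0178  0.0079 -0.9998] [-0.6  0.5 -0.8]
```

Request:
{"fn": "carry_out", "kwargs": {"series": [[[0,0,1],0],[[0,0,0.5],0],[[0,0,0],0]]}}

```text
clock: 8.23
position: [0.628, 0.0137, 0.022]
ee_rot: [-0.003, 0.999, 0.041, 0.009]
contact_force: [-0.7, -0.5, 0.9]
width: 0.0587
```

Request:
{"fn": "carry_out", "kwargs": {"series": [[[0,0,0],0],[[0,0,0],0],[[0,0,0],0],[[0,0,0],0],[[0,0,0],0]], "fingers": 80}}

```text
clock: 8.65
position: [0.6294, 0.0135, 0.0223]
ee_rot: [-0.003, 0.999, 0.041, 0.011]
contact_force: [-0.0, 0.5, 0.2]
width: 0.0802
```

Request:
{"fn": "carry_out", "kwargs": {"series": [[[0,0,-6],0],[[0,0,-15],0],[[0,0,-30],0],[[0,0,-35],0],[[0,0,-35],0],[[0,0,-15],0]]}}

```text
clock: 9.15
position: [0.6228, 0.0127, 0.1588]
ee_rot: [-0.004, 0.999, 0.041, 0.004]
contact_force: [0.3, 0.4, 1.1]
width: 0.0799
```

```bash
python3 look.py "(.6012,-.3146,.14,62.0)"
```

```text
tcp [0.6228 0.0127 0.1588] y-yaw -85.34 tilt 0.67 q6end -7 turn 32.66 q6 -10.4 t 9.15 w 0.0799
9 [[[-5.4,36.1,1.7],3.6],[[-3.1,36.3,1.7],3.6],[[-0.8,36.5,1.7],3.6],[[1.5,36.4,1.7],3.6],[[3.8,36.3,1.7],3.6],[[6.1,35.9,1.7],3.6],[[8.4,35.5,1.7],3.6],[[10.6,34.9,1.7],3.6],[[12.8,34.1,1.7],3.6]]
[ 0.0076  0.0089 -0.9999] [0.3 0.4 1.1]
```

Request:
{"fn": "carry_out", "kwargs": {"series": [[[-5,36,0],3.6],[[-3,36,0],3.6],[[-1,37,0],3.6],[[2,36,0],3.6],[[4,36,0],3.6],[[6,36,0],3.6],[[8,36,5],3.6],[[8,25,5],2.6],[[5,12,5],1],[[0,0,0],0]]}}

```text
clock: 9.98
position: [0.6087, -0.2921, 0.1547]
ee_rot: [-0.005, 0.976, -0.218, 0.015]
contact_force: [0.8, 0.3, -0.3]
width: 0.08
```

```bash
python3 - <<'E'
from h import *
d=manip.get_image("top"); m=mask(d,(3,60,40),(25,255,255),(296,186,350,216))
cv2.imwrite("pics/b.png",cv2.resize(d["frame"][150:270,260:480],None,fx=3,fy=3,interpolation=2))
E
python3 look.py "(.6012,-.3146,.06,62.0)"
```

```text
tcp [ 0.6089 -0.2907  0.1552] y-yaw -115.07 tilt 1.86 q6end -7 turn 2.93 q6 -7.4 t 10.0333 w 0.0801
3 [[[0.2,8.9,31.6],1.0],[[0.4,8.9,31.6],1.0],[[0.5,8.9,31.6],1.0]]
[ 0.0321  0.0047 -0.9995] [ 0.8  1.3 -0.1]
```

View pics/b.png

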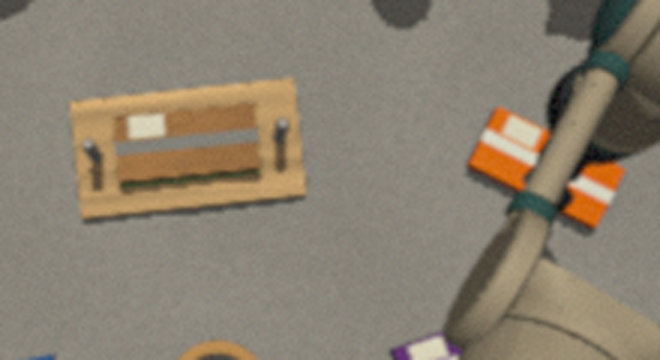

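The brown carton lies square between the pins (crop corners about (116,108) to (258,185)); a thin green strip shows on the near side. Measure it.

```bash
python3 - <<'E'
from h import *
d=manip.get_image("top"); h=cv2.cvtColor(d["frame"],cv2.COLOR_BGR2HSV)
for x in (310,330): print([tuple(int(v) for v in h[y,x]) for y in range(180,218)])
d0=cv2.imread("pics/top0.png"); 
E
```

```text
[(20, 54, 164), (18, 92, 209), (17, 113, 218), (18, 118, 210), (18, 115, 193), (17, 114, 181), (17, 121, 166), (17, 99, 163), (21, 64, 191), (25, 39, 214), (28, 34, 215), (26, 35, 214), (27, 34, 215), (26, 38, 216), (21, 42, 213), (20, 62, 190), (15, 63, 153), (23, 35, 132), (24, 19, 133), (23, 23, 131), (13, 67, 145), (15, 129, 158), (15, 142, 167), (15, 142, 163), (16, 148, 164), (16, 147, 163), (15, 141, 161), (15, 146, 162), (14, 140, 153), (17, 137, 121), (28, 112, 66), (32, 84, 76), (19, 104, 105), (17, 111, 138), (17, 114, 177), (19, 114, 179), (18, 112, 184), (18, 116, 189)]
[(18, 113, 209), (17, 116, 200), (17, 109, 196), (19, 110, 187), (18, 113, 173), (17, 119, 156), (14, 136, 154), (15, 149, 156), (15, 142, 158), (15, 144, 158), (15, 144, 161), (15, 140, 157), (14, 142, 158), (15, 124, 152), (15, 74, 145), (25, 21, 134), (27, 22, 130), (25, 23, 131), (17, 61, 139), (15, 127, 147), (14, 144, 150), (16, 143, 153), (15, 139, 156), (15, 144, 149), (15, 139, 149), (16, 141, 154), (15, 144, 142), (16, 148, 119), (23, 119, 73), (28, 90, 82), (18, 107, 122), (17, 111, 168), (17, 114, 190), (18, 112, 192), (17, 115, 191), (19, 113, 189), (18, 112, 194), (18, 122, 174)]
```

```bash
python3 - <<'E'
from h import *
d=manip.get_image("top"); m=mask(d,(12,126,110),(17,255,175),(294,182,350,214)); m=cv2.morphologyEx(m,cv2.MORPH_OPEN,np.ones((2,2)))
p=np.argwhere(m)[:,::-1]; print(p.min(0),p.max(0))
c,a,r=rect(d,m,.039,(.06,.13)); print(c,a,r)
M=np.array([.6268,.0115]);u=np.array([np.cos(np.radians(94.75)),np.sin(np.radians(94.75))]);print("long",(c-M)@u*1000,"short",(c-M)@[-u[1],u[0]]*1000)
E
python3 look.py "(.6012,-.3146,.06,62.0)"
```

```text
[299 186] [347 210]
[0.62632332 0.01041434] 94.60697 [np.float32(61.7), np.float32(131.0)]
long -1.0424619844462566 short 0.5649433178719164
tcp [ 0.6095 -0.2879  0.1558] y-yaw -114.91 tilt 1.91 q6end -7 turn 3.09 q6 -7.4 t 10.1333 w 0.0802
3 [[[0.4,9.8,31.8],1.0],[[0.6,9.8,31.8],1.0],[[0.7,9.8,31.8],1.0]]
[ 0.0328  0.0058 -0.9994] [-0.5  0.5 -0.4]
```

Request:
{"fn": "carry_out", "kwargs": {"series": [[[0,6,0],0.7],[[0,10,0],1],[[0,6,5],0.7],[[0,3,10],0.3],[[0,0,20],0],[[0,0,20],0],[[0,0,15],0],[[0,0,5],0],[[0,0,0],0]]}}

```text
clock: 10.88
position: [0.6015, -0.304, 0.0777]
ee_rot: [-0.008, 0.971, -0.236, 0.016]
contact_force: [-0.6, 0.3, -1.2]
width: 0.08
```

```bash
python3 look.py "(.6012,-.3146,.008,62.0)"
```

```text
tcp [ 0.6015 -0.304   0.0777] y-yaw -117.34 tilt 2.07 q6end -7 turn 0.66 q6 -6.9 t 10.8833 w 0.08
2 [[[1.3,5.6,34.8],0.33],[[1.3,5.6,34.8],0.33]]
[ 0.0354  0.0069 -0.9993] [-0.6  0.3 -1.2]
```

Request:
{"fn": "carry_out", "kwargs": {"series": [[[1,4,8],0.3],[[1,4,12],0.3],[[0,2,15],0],[[0,0,15],0],[[0,0,8],0],[[0,0,3],0],[[0,0,0],0],[[0,0,0],0]]}}

```text
clock: 11.55
position: [0.6026, -0.317, 0.0142]
ee_rot: [-0.006, 0.97, -0.243, 0.019]
contact_force: [1.1, -0.5, 0.1]
width: 0.0798
```

```bash
python3 look.py "(.6012,-.3146,.008,62.0)"
```

```text
tcp [ 0.6026 -0.317   0.0142] y-yaw -118.07 tilt 2.32 q6end -7 turn -0.07 q6 -7.3 t 11.55 w 0.0798
1 [[[-2.6,-1.3,6.1],-0.07]]
[ 0.0403  0.003  -0.9992] [ 1.1 -0.5  0.1]
```

Request:
{"fn": "carry_out", "kwargs": {"series": [[[-1,-1,3],0],[[-1,0,3],0],[[0,0,1],0],[[0,0,0],0],[[0,0,0],0]]}}

```text
clock: 11.97
position: [0.6031, -0.3159, 0.0094]
ee_rot: [-0.005, 0.97, -0.243, 0.022]
contact_force: [-0.7, -0.0, 0.2]
width: 0.08
```

Request:
{"fn": "carry_out", "kwargs": {"series": [[[0,0,0],0],[[0,0,0],0],[[0,0,0],0],[[0,0,0],0],[[0,0,0],0],[[0,0,0],0],[[0,0,0],0],[[0,0,0],0]], "fingers": 40}}

```text
clock: 12.63
position: [0.6032, -0.3158, 0.0103]
ee_rot: [-0.005, 0.97, -0.242, 0.022]
contact_force: [0.6, 0.8, -0.0]
width: 0.0588
```

```bash
python3 look.py "(.6012,-.3146,.008,62.0)"
```

```text
tcp [ 0.6032 -0.3158  0.0103] y-yaw -118.04 tilt 2.58 q6end -7 turn -0.04 q6 -7.2 t 12.6333 w 0.0588
1 [[[-2.5,-0.1,2.2],-0.04]]
[ 4.51e-02 -3.00e-04 -9.99e-01] [ 0.6  0.8 -0. ]
```

Request:
{"fn": "carry_out", "kwargs": {"series": [[[0,0,-4],0],[[0,0,-8],0],[[0,0,-20],0],[[0,0,-30],0],[[0,0,-30],0],[[0,0,-30],0],[[0,0,-15],0],[[0,0,-5],0],[[0,0,0],0],[[0,0,0],0]]}}

```text
clock: 13.47
position: [0.5938, -0.3142, 0.1579]
ee_rot: [-0.007, 0.97, -0.242, 0.018]
contact_force: [-0.4, 0.3, -2.9]
width: 0.0586
```

```bash
python3 look.py "(.6212,.0104,.15,94.6)"
```

```text
tcp [ 0.5938 -0.3142  0.1579] y-yaw -118.05 tilt 2.19 q6end -11 turn -32.65 q6 -7.0 t 13.4667 w 0.0586
9 [[[-14.3,-33.2,1.1],-3.6],[[-12.2,-34.1,1.1],-3.6],[[-10.0,-34.8,1.1],-3.6],[[-7.8,-35.3,1.1],-3.6],[[-5.5,-35.8,1.1],-3.6],[[-3.3,-36.0,1.1],-3.6],[[-1.0,-36.2,1.1],-3.6],[[1.3,-36.2,1.1],-3.6],[[3.6,-36.0,1.1],-3.6]]
[ 0.0379  0.0043 -0.9993] [-0.4  0.3 -2.9]
```

Request:
{"fn": "carry_out", "kwargs": {"series": [[[-10,-20,0],-2],[[-13,-34,0],-3.6],[[-11,-35,0],-3.6],[[-9,-35,0],-3.6],[[-7,-36,0],-3.6],[[-4,-36,0],-3.6],[[-2,-36,0],-3.6],[[0,-36,0],-3.6],[[2,-24,0],-2.4],[[2,-12,0],-1.2]]}}

```text
clock: 14.3
position: [0.6086, 0.0075, 0.1408]
ee_rot: [-0.005, 0.999, 0.032, 0.005]
contact_force: [-0.3, 0.1, -1.9]
width: 0.0587
```

Request:
{"fn": "carry_out", "kwargs": {"series": [[[0,-4,0],-0.4],[[0,0,0],0],[[0,0,0],0],[[0,0,0],0]]}}

```text
clock: 14.63
position: [0.6062, 0.0123, 0.1367]
ee_rot: [-0.005, 0.999, 0.037, 0.001]
contact_force: [1.2, -0.7, -2.1]
width: 0.0585
```

```bash
python3 look.py "(.6263,.0104,.12,94.6)" pics/j2.png
```

```text
tcp [0.6062 0.0123 0.1367] y-yaw -85.77 tilt 0.53 q6end -11 turn -0.37 q6 -10.2 t 14.6333 w 0.0585
1 [[[19.8,3.5,16.8],-0.37]]
[ 0.0016  0.0091 -1.    ] [ 1.2 -0.7 -2.1]
```

View pics/j2.png

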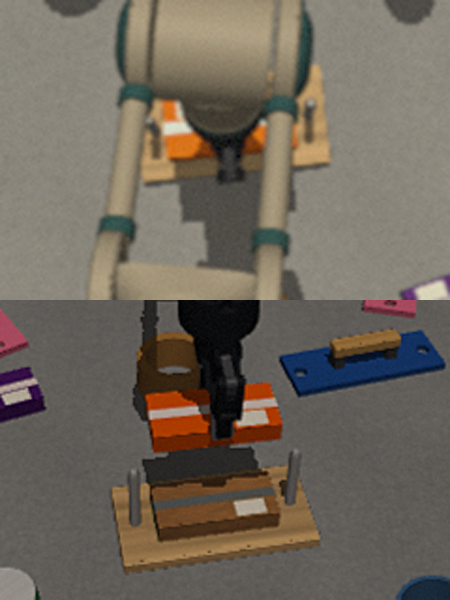

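The orange carton is held above the brown one, roughly aligned; its bottom front corners appear near scene pixels (301,269) and (370,263).

```bash
python3 held.py "((3,150,60),(16,255,255),(292,232,378,273),.1264)"; python3 look.py "(.6263,.0104,.12,94.6)"
```

```text
px [301.5 271.5] [369.5 263.5] pts [[0.6421, -0.0527], [0.6321, 0.0768]] len 0.1299 yaw 94.3984846664517
edge mid rel tcp: tool x,y mm [30.5  2.3]
tcp [0.6065 0.0121 0.1372] y-yaw -85.8 tilt 0.56 q6end -11 turn -0.4 q6 -10.2 t 14.7833 w 0.0587
1 [[[19.5,3.3,17.2],-0.4]]
[ 0.0025  0.0094 -1.    ] [ 1.1 -0.1 -2.2]
```

Request:
{"fn": "carry_out", "kwargs": {"series": [[[5,0,0],-0.2],[[8,0,0],-0.2],[[5,0,0],0],[[0,0,0],0],[[0,0,0],0],[[0,0,0],0]]}}

```text
clock: 15.28
position: [0.6281, 0.0101, 0.1379]
ee_rot: [-0.004, 0.999, 0.038, 0.003]
contact_force: [-0.6, -0.0, -2.4]
width: 0.0587
```

```bash
python3 look.py "(.6268,.0127,.0493,94.6)"
```

```text
tcp [0.6281 0.0101 0.1379] y-yaw -85.63 tilt 0.58 q6end -10 turn -0.23 q6 -10.3 t 15.2833 w 0.0587
3 [[[-0.5,-0.6,29.5],-0.1],[[-0.5,-0.6,29.5],-0.1],[[-0.5,-0.6,29.5],-0.1]]
[ 0.0054  0.0085 -0.9999] [-0.6 -0.  -2.4]
```

Request:
{"fn": "carry_out", "kwargs": {"series": [[[-1,-1,8],-0.2],[[-1,-1,12],0],[[-1,0,15],0],[[-1,0,15],0],[[0,0,12],0],[[0,0,6],0],[[0,0,0],0],[[0,0,0],0]]}}

```text
clock: 15.95
position: [0.622, 0.0138, 0.0651]
ee_rot: [-0.004, 0.999, 0.041, 0.002]
contact_force: [-0.1, -0.3, -2.1]
width: 0.0587
```

```bash
python3 look.py "(.6268,.0127,.0493,94.6)"
```

```text
tcp [0.622  0.0138 0.0651] y-yaw -85.3 tilt 0.55 q6end -10 turn 0.1 q6 -10.5 t 15.95 w 0.0587
1 [[[4.6,1.6,15.8],0.1]]
[ 0.0037  0.0089 -1.    ] [-0.1 -0.3 -2.1]
```

Request:
{"fn": "carry_out", "kwargs": {"series": [[[2,1,3],0],[[2,0,4],0],[[0,0,3],0],[[0,0,1],0],[[0,0,0],0],[[0,0,0],0]]}}

```text
clock: 16.45
position: [0.6287, 0.013, 0.0556]
ee_rot: [-0.004, 0.999, 0.041, 0.005]
contact_force: [0.3, -0.7, -1.4]
width: 0.059
```

```bash
python3 look.py "(.6268,.0127,.0493,94.6)"
```

```text
tcp [0.6287 0.013  0.0556] y-yaw -85.29 tilt 0.7 q6end -10 turn 0.11 q6 -10.5 t 16.45 w 0.059
1 [[[-1.9,0.2,6.3],0.11]]
[ 0.0089  0.0084 -0.9999] [ 0.3 -0.7 -1.4]
```

Request:
{"fn": "carry_out", "kwargs": {"series": [[[-1,0,2],0],[[-1,0,2],0],[[0,0,1],0],[[0,0,0],0],[[0,0,0],0]]}}

```text
clock: 16.87
position: [0.6269, 0.0129, 0.0508]
ee_rot: [-0.004, 0.999, 0.041, 0.005]
contact_force: [0.4, -0.4, -2.1]
width: 0.0584
```

```bash
python3 look.py "(.6268,.0127,.0493,94.6)"
```

```text
tcp [0.6269 0.0129 0.0508] y-yaw -85.29 tilt 0.76 q6end -10 turn 0.11 q6 -10.5 t 16.8667 w 0.0584
1 [[[-0.1,0.2,1.5],0.11]]
[ 0.0103  0.0083 -0.9999] [ 0.4 -0.4 -2.1]
```

Request:
{"fn": "carry_out", "kwargs": {"series": [[[0,0,1],0],[[0,0,0.7],0],[[0,0,0],0],[[0,0,0],0]]}}

```text
clock: 17.2
position: [0.627, 0.0128, 0.0505]
ee_rot: [-0.004, 0.999, 0.041, 0.006]
contact_force: [-0.0, -0.4, -1.8]
width: 0.0589
```

```bash
python3 look.py "(.6268,.0127,.0493,94.6)"
```

```text
tcp [0.627  0.0128 0.0505] y-yaw -85.29 tilt 0.8 q6end -10 turn 0.11 q6 -10.6 t 17.2 w 0.0589
1 [[[-0.2,0.1,1.2],0.11]]
[ 0.0112  0.0082 -0.9999] [-0.  -0.4 -1.8]
```

Request:
{"fn": "carry_out", "kwargs": {"series": [[[0,0,1.5],0],[[0,0,1.5],0],[[0,0,0],0],[[0,0,0],0]]}}

```text
clock: 17.53
position: [0.6281, 0.0128, 0.0507]
ee_rot: [-0.004, 0.999, 0.041, 0.008]
contact_force: [0.1, -1.3, -0.9]
width: 0.0585
```

```bash
python3 look.py "(.6268,.0127,.0493,94.6)"
```

```text
tcp [0.6281 0.0128 0.0507] y-yaw -85.28 tilt 0.97 q6end -10 turn 0.12 q6 -10.6 t 17.5333 w 0.0585
1 [[[-1.3,0.1,1.4],0.12]]
[ 0.0149  0.008  -0.9999] [ 0.1 -1.3 -0.9]
```

Request:
{"fn": "carry_out", "kwargs": {"series": [[[0,0,0],0],[[0,0,0],0],[[0,0,0],0],[[0,0,0],0],[[0,0,0],0]], "fingers": 78}}

```text
clock: 17.95
position: [0.6291, 0.0127, 0.0502]
ee_rot: [-0.004, 0.999, 0.041, 0.008]
contact_force: [-0.0, -0.9, -0.3]
width: 0.0782
```

Request:
{"fn": "carry_out", "kwargs": {"series": [[[0,0,-6],0],[[0,0,-15],0],[[0,0,-30],0],[[0,0,-35],0],[[0,0,-25],0],[[0,0,-8],0],[[0,0,0],0]]}}

```text
clock: 18.53
position: [0.626, 0.0118, 0.1733]
ee_rot: [-0.004, 0.999, 0.041, 0.006]
contact_force: [0.8, -0.2, 0.3]
width: 0.0778
```

```bash
python3 look.py "(.3855,.2308,.15,100.63)"
```

```text
tcp [0.626  0.0118 0.1733] y-yaw -85.29 tilt 0.8 q6end 13 turn -5.92 q6 -10.5 t 18.5333 w 0.0778
9 [[[-24.7,-26.4,2.5],-0.7],[[-24.4,-26.7,2.5],-0.7],[[-24.0,-27.0,2.5],-0.7],[[-23.7,-27.3,2.5],-0.7],[[-23.4,-27.5,2.5],-0.7],[[-23.1,-27.8,2.5],-0.7],[[-22.8,-28.1,2.5],-0.7],[[-22.5,-28.3,2.5],-0.7],[[-22.1,-28.6,2.5],-0.7]]
[ 0.0113  0.0081 -0.9999] [ 0.8 -0.2  0.3]
```

Request:
{"fn": "carry_out", "kwargs": {"series": [[[-15,-16,0],-0.5],[[-24,-27,0],-0.7],[[-24,-27,0],-0.7],[[-24,-27,0],-0.7],[[-23,-28,0],-0.7],[[-23,-28,0],-0.7],[[-23,-28,3],-0.7],[[-22,-28,3],-0.7],[[-15,-18,3],-0.5],[[-6,-8,0],0]], "fingers": 60}}

```text
clock: 19.37
position: [0.3849, 0.2215, 0.1489]
ee_rot: [-0.002, 0.996, 0.091, -0.001]
contact_force: [-0.1, -0.4, -0.7]
width: 0.0601
```

Request:
{"fn": "carry_out", "kwargs": {"series": [[[0,0,0],0],[[0,0,0],0]]}}

```text
clock: 19.53
position: [0.3823, 0.222, 0.1472]
ee_rot: [-0.001, 0.996, 0.093, -0.003]
contact_force: [0.5, 0.3, 0.5]
width: 0.0602
```

```bash
python3 look.py "(.3855,.2308,.10,100.63)" pics/c1.png
python3 - <<'E'
from h import *
d=manip.get_image("top"); m=mask(d,(3,170,100),(17,255,255),(290,180,355,218))
c,a,r=rect(d,m,.063,(.06,.13)); print("orange",c,a,r)
b=np.array([.6263,.0104]);u=np.array([np.cos(np.radians(94.6)),np.sin(np.radians(94.6))]);print("long",(c-b)@u*1000,"short",(c-b)@[-u[1],u[0]]*1000)
E
```

```text
tcp [0.3823 0.222  0.1472] y-yaw -79.37 tilt 0.34 q6end 11 turn 0.0 q6 10.2 t 19.5333 w 0.0602
2 [[[2.5,-4.0,23.6],0.0],[[2.5,-4.0,23.6],0.0]]
[-0.0058  0.0013 -1.    ] [0.5 0.3 0.5]
orange [0.62933681 0.01175933] 95.13124 [np.float32(64.6), np.float32(130.9)]
long 1.1114060991955146 short -3.1360426323011703
```

View pics/c1.png

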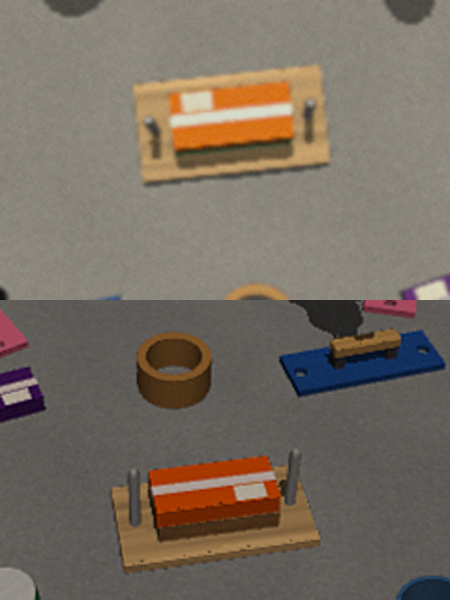

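The orange carton sits squarely on the brown one with faces about flush in the scene view; the top view suggests a 3 mm offset. One check in the scene view.

```bash
python3 held.py "((0,190,90),(14,255,255),(296,270,374,320),.039)"; python3 - <<'E'
from h import *
d=manip.get_image('scene'); h=cv2.cvtColor(d["frame"],cv2.COLOR_BGR2HSV)
for x in (310,325,345,360): print(x,[(y,)+tuple(int(v) for v in h[y,x]) for y in range(296,326)])
E
```

```text
px [304.5 311.5] [368.5 302.5] pts [[0.6655, -0.0495], [0.6538, 0.0778]] len 0.1278 yaw 95.24674774958845
edge mid rel tcp: tool x,y mm [233.4 254.1]
310 [(296, 10, 255, 167), (297, 10, 255, 168), (298, 10, 255, 168), (299, 10, 255, 166), (300, 11, 255, 170), (301, 10, 255, 173), (302, 11, 255, 156), (303, 10, 255, 91), (304, 10, 253, 110), (305, 10, 248, 109), (306, 10, 255, 108), (307, 10, 255, 108), (308, 10, 255, 107), (309, 10, 255, 115), (310, 11, 233, 118), (311, 14, 137, 54), (312, 14, 162, 71), (313, 15, 175, 67), (314, 14, 153, 65), (315, 14, 162, 63), (316, 13, 151, 64), (317, 13, 164, 70), (318, 15, 140, 111), (319, 18, 131, 140), (320, 17, 127, 133), (321, 16, 130, 133), (322, 17, 128, 138), (323, 17, 130, 143), (324, 16, 130, 147), (325, 17, 128, 153)]
325 [(296, 10, 255, 169), (297, 10, 255, 168), (298, 10, 255, 168), (299, 11, 255, 173), (300, 11, 255, 157), (301, 9, 255, 88), (302, 10, 250, 109), (303, 9, 255, 105), (304, 10, 250, 108), (305, 10, 250, 108), (306, 10, 255, 108), (307, 10, 253, 111), (308, 10, 218, 102), (309, 15, 151, 54), (310, 14, 160, 70), (311, 14
[... 845 characters left out ...]
, 18, 127, 168), (323, 17, 128, 159), (324, 16, 137, 97), (325, 16, 130, 108)]
360 [(296, 8, 255, 118), (297, 10, 255, 106), (298, 10, 253, 109), (299, 10, 255, 108), (300, 10, 255, 106), (301, 9, 246, 110), (302, 9, 255, 109), (303, 11, 220, 115), (304, 14, 157, 94), (305, 14, 165, 65), (306, 14, 159, 69), (307, 13, 159, 72), (308, 14, 163, 69), (309, 15, 176, 68), (310, 15, 184, 65), (311, 15, 143, 96), (312, 17, 128, 141), (313, 17, 127, 130), (314, 17, 136, 122), (315, 16, 128, 128), (316, 17, 132, 135), (317, 16, 132, 147), (318, 17, 130, 161), (319, 17, 131, 165), (320, 16, 128, 167), (321, 17, 130, 157), (322, 16, 139, 92), (323, 16, 130, 106), (324, 17, 144, 103), (325, 16, 96, 104)]
```

```bash
python3 - <<'E'
from h import *
d=manip.get_image('scene')
o=ray(d,[[310,310.5],[325,308.4],[345,305.4],[360,303.6]],.039)[0]; t=ray(d,[[310,302.4],[325,300.4],[345,297.4],[360,295.5]],.063)[0]
b=ray(d,[[310,317.9],[325,316],[345,313.1],[360,311]],.015)[0]
u=np.radians(94.7); n=np.array([np.sin(u),-np.cos(u)]); c=np.array([.6268,.0115])
for q in(t,o,b): print((((q-c)@n)*1000).round(1))
E
python3 look.py "(.3855,.2308,.10,100.63)"
```

```text
[33.  32.9 31.9 32. ]
[32.9 32.6 31.8 32.2]
[31.7 32.  31.5 31.3]
tcp [0.3838 0.2217 0.1479] y-yaw -79.55 tilt 0.29 q6end 11 turn -0.18 q6 10.3 t 19.8333 w 0.0598
2 [[[1.8,-4.3,23.9],-0.09],[[1.8,-4.3,23.9],-0.09]]
[-0.0046  0.0023 -1.    ] [ 0.7 -0.2  0.1]
```

The pile is good: the front faces agree to about 1 mm. On to the cover.

Request:
{"fn": "carry_out", "kwargs": {"series": [[[2,-3,3],0],[[1,-3,6],0],[[0,-1,12],0],[[0,0,20],0],[[0,0,20],0],[[0,0,12],0],[[0,0,5],0],[[0,0,0],0],[[0,0,0],0]]}}

```text
clock: 20.58
position: [0.391, 0.2301, 0.0656]
ee_rot: [-0.002, 0.996, 0.088, 0.0]
contact_force: [0.1, -0.3, 0.5]
width: 0.0599
```

```bash
python3 look.py "(.3855,.2308,.02,100.63)"
```

```text
tcp [0.391  0.2301 0.0656] y-yaw -79.86 tilt 0.24 q6end 11 turn -0.49 q6 11.2 t 20.5833 w 0.0599
2 [[[-2.7,-0.7,22.8],-0.25],[[-2.7,-0.7,22.8],-0.25]]
[ 6.0e-04  4.2e-03 -1.0e+00] [ 0.1 -0.3  0.5]
```

Request:
{"fn": "carry_out", "kwargs": {"series": [[[-2,-1,6],-0.3],[[-2,0,10],-0.2],[[0,0,12],0],[[0,0,9],0],[[0,0,5],0],[[0,0,0],0],[[0,0,0],0]]}}

```text
clock: 21.17
position: [0.3908, 0.2328, 0.0252]
ee_rot: [-0.004, 0.996, 0.093, 0.006]
contact_force: [-0.3, -0.7, 0.2]
width: 0.0597
```

```bash
python3 look.py "(.3855,.2308,.02,100.63)"
```

```text
tcp [0.3908 0.2328 0.0252] y-yaw -79.28 tilt 0.8 q6end 11 turn 0.09 q6 10.9 t 21.1667 w 0.0597
1 [[[-5.6,1.0,5.1],0.09]]
[ 0.0109  0.0086 -0.9999] [-0.3 -0.7  0.2]
```

Request:
{"fn": "carry_out", "kwargs": {"series": [[[-3,1,2],0],[[-2,1,2],0],[[0,0,1],0],[[0,0,0],0],[[0,0,0],0]]}}

```text
clock: 21.58
position: [0.387, 0.2302, 0.0215]
ee_rot: [-0.004, 0.996, 0.093, 0.008]
contact_force: [0.6, 1.1, 0.2]
width: 0.0602
```

Request:
{"fn": "carry_out", "kwargs": {"series": [[[0,0,0],0],[[0,0,0],0],[[0,0,0],0],[[0,0,0],0],[[0,0,0],0],[[0,0,0],0],[[0,0,0],0],[[0,0,0],0],[[0,0,0],0]], "fingers": 5, "squeeze": 60}}

```text
clock: 22.33
position: [0.3871, 0.2302, 0.0222]
ee_rot: [-0.004, 0.996, 0.093, 0.008]
contact_force: [0.4, 0.3, 0.0]
width: 0.0211
```

```bash
python3 look.py "(.3855,.2308,.02,100.63)"
```

```text
tcp [0.3871 0.2302 0.0222] y-yaw -79.29 tilt 1.02 q6end 11 turn 0.08 q6 10.7 t 22.3333 w 0.0211
1 [[[-1.5,-0.8,2.2],0.08]]
[ 0.0146  0.0102 -0.9998] [0.4 0.3 0. ]
```

Request:
{"fn": "carry_out", "kwargs": {"series": [[[0,0,-4],0],[[0,0,-8],0],[[0,0,-20],0],[[0,0,-30],0],[[0,0,-30],0],[[0,0,-28],0],[[0,0,-15],0],[[0,0,-5],0],[[0,0,0],0],[[0,0,0],0]]}}

```text
clock: 23.17
position: [0.38, 0.2267, 0.1674]
ee_rot: [-0.003, 0.996, 0.093, 0.002]
contact_force: [1.0, -0.3, -3.9]
width: 0.0211
```

```bash
python3 look.py "(.6240,.0113,.16,94.75)"
```

```text
tcp [0.38   0.2267 0.1674] y-yaw -79.27 tilt 0.4 q6end -13 turn 5.98 q6 10.8 t 23.1667 w 0.0211
9 [[[22.2,28.6,0.8],0.7],[[22.5,28.3,0.8],0.7],[[22.8,28.0,0.8],0.7],[[23.2,27.8,0.8],0.7],[[23.5,27.5,0.8],0.7],[[23.8,27.2,0.8],0.7],[[24.1,27.0,0.8],0.7],[[24.4,26.7,0.8],0.7],[[24.7,26.4,0.8],0.7]]
[ 0.0041  0.0057 -1.    ] [ 1.  -0.3 -3.9]
```

Request:
{"fn": "carry_out", "kwargs": {"series": [[[12,15,0],0.4],[[20,25,0],0.7],[[23,28,0],0.7],[[23,28,0],0.7],[[24,28,0],0.7],[[24,27,0],0.7],[[24,27,0],0.7],[[24,27,0],0.7],[[16,18,0],0.4],[[10,8,0],0]]}}

```text
clock: 24.0
position: [0.605, 0.0168, 0.1432]
ee_rot: [-0.003, 0.999, 0.044, -0.016]
contact_force: [-1.3, -0.0, -4.7]
width: 0.0209
```

Request:
{"fn": "carry_out", "kwargs": {"series": [[[5,3,0],0],[[0,0,0],0],[[0,0,0],0],[[0,0,0],0],[[0,0,0],0]]}}

```text
clock: 24.42
position: [0.6073, 0.0133, 0.1343]
ee_rot: [-0.005, 0.999, 0.043, -0.024]
contact_force: [-0.2, -0.0, -4.1]
width: 0.0204
```

```bash
python3 look.py "(.6268,.0115,.14,94.75)"; python3 - <<'E'
from h import *
d=manip.get_image('scene');cv2.imwrite('pics/k1.png',cv2.resize(d['frame'][190:350,240:440],None,fx=4,fy=3.7,interpolation=2))
E
```

```text
tcp [0.6073 0.0133 0.1343] y-yaw -85.09 tilt 2.8 q6end -10 turn 0.16 q6 -10.4 t 24.4167 w 0.0204
1 [[[18.9,3.4,-6.7],0.16]]
[-0.0483  0.0072 -0.9988] [-0.2 -0.  -4.1]
```

View pics/k1.png

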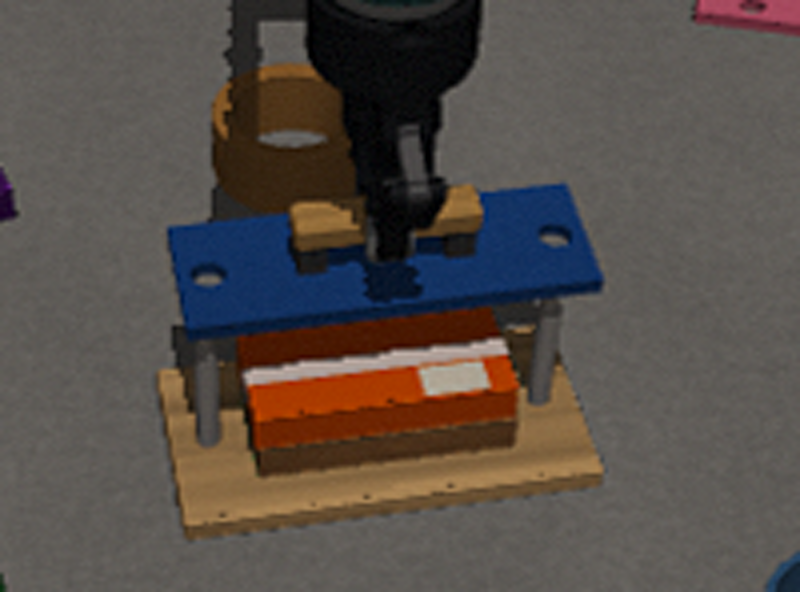

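The scene crop shows the cover held handle up above the jig, holes at about crop (208,275) and (555,237), nearer the robot than the pins. Measure holes and jig in the same camera.

```bash
cat > holes.py <<'E'
from h import *
d=manip.get_image('scene'); s,M=tool(); z=s["position"][2]-.0222+.010
g=dict(d); g["frame"]=cv2.imread("pics/scene0.png"); m=mask(g,(45,120,40),(75,255,255),(280,280,390,330))
w,_=ray(g,cv2.convexHull(np.argwhere(m)[:,::-1].astype(np.int32)).reshape(-1,2),.015)
r=cv2.minAreaRect((w*1000).astype(np.float32)); J=np.array(r[0])/1000; print("jig scene",J,r[1:])
b=mask(d,(100,120,30),(125,255,255),(250,215,440,330))
cs,hi=cv2.findContours(b,cv2.RETR_CCOMP,cv2.CHAIN_APPROX_NONE); big=max(range(len(cs)),key=lambda i:cv2.contourArea(cs[i]) if hi[0,i,3]<0 else 0)
P=[]
for i,c in enumerate(cs):
    if hi[0,i,3]==big and 8<cv2.contourArea(c)<90:
        q=np.zeros_like(b); cv2.drawContours(q,[c],-1,255,-1); q&=~b; mm=cv2.moments(q,True); P.append((mm["m10"]/mm["m00"],mm["m01"]/mm["m00"])); print("hole",P[-1],cv2.contourArea(c))
P.sort(); P=[P[0],P[-1]]; W,_=ray(d,P,z); v=W[1]-W[0]; c=W.mean(0)
print("holes",W.round(4).tolist(),"sep",np.linalg.norm(v)*1000,"yaw",np.degrees(np.arctan2(v[1],v[0]))%180,"mid rel tcp xy mm",(c-s["position"][:2])*1000)
# underside centre: move 10 mm along tool z, then error to the jig in tool axes
c3=np.r_[c,z]+M[:,2]*.010; e=np.r_[J-c3[:2],0]; print("to jig, tool axes mm:",(M.T@e*1000).round(1))
E
python3 holes.py
```

```text
jig scene [0.62718506 0.01163783] ((59.2259635925293, 129.5172119140625), 4.939901828765869)
hole (291.90909090909093, 264.77272727272725) 30.5
hole (377.8888888888889, 254.05555555555554) 26.0
holes [[0.6193, -0.0693], [0.6043, 0.0982]] sep 168.1137613796639 yaw 95.12263543487175 mid rel tcp xy mm [4.29718055 0.9988186 ]
to jig, tool axes mm: [15.5  4.2 -0.8]
```

Request:
{"fn": "carry_out", "kwargs": {"series": [[[4,1,-1],0],[[7,1,-2],0],[[5,0,-2],0],[[0,0,0],0],[[0,0,0],0],[[0,0,0],0],[[0,0,0],0]]}}

```text
clock: 25.1
position: [0.6259, 0.0148, 0.1418]
ee_rot: [-0.004, 0.999, 0.045, -0.021]
contact_force: [-0.1, 0.1, -4.5]
width: 0.021
```

```bash
python3 look.py "(.6268,.0115,.14,94.75)"; python3 holes.py|tail -2; python3 - <<'E'
from h import *
d=manip.get_image('scene'); s,M=tool(); p=s["position"]
b=mask(d,(100,120,20),(125,255,255),(250,215,440,330))
q=np.argwhere(b)[:,::-1].astype(float)
L=q[np.argmax(-q[:,0]+1.5*q[:,1])]+[-.5,.5]; Rr=q[np.argmax(q[:,0]+1.5*q[:,1])]+[.5,.5]
bl=q[np.argmin(q[:,0]+1.5*q[:,1])]+[-.5,-.5]; br=q[np.argmin(-q[:,0]+1.5*q[:,1])]+[.5,-.5]
print("px",L,Rr,bl,br)
def onplane(px,h,xo): # point at height h above underside, tool-x offset xo
    z=p[2]-.0222+h+M[2,0]*xo; return ray(d,px,z)[0]
f=onplane([L,Rr],0,.035); k=onplane([bl,br],.010,-.035)
for n,w,h in(("front",f,0),("back",k,.010)):
    t=np.c_[w-p[:2],[p[2]-.0222+h-p[2]]*2]; print(n,w.round(4).tolist(),"len",np.linalg.norm(w[0]-w[1]),"mid rel tcp (tool)",((t.mean(0))@M*1000).round(1))
E
```

```text
tcp [0.6259 0.0148 0.1418] y-yaw -84.91 tilt 2.5 q6end -10 turn 0.34 q6 -10.3 t 25.1 w 0.021
1 [[[0.7,3.4,1.8],0.34]]
[-0.043   0.0069 -0.999 ] [-0.1  0.1 -4.5]
holes [[0.6384, -0.0691], [0.6227, 0.1]] sep 169.8653919462582 yaw 95.29962177151536 mid rel tcp xy mm [4.70753549 0.68027909]
to jig, tool axes mm: [-3.2  3.6  0.1]
px [287.5 286.5] [392.5 272.5] [282.5 254.5] [383.5 242.5]
front [[0.6697, -0.0803], [0.6513, 0.1182]] len 0.1993038690933751 mid rel tcp (tool) [36.  -0.8 20.7]
back [[0.5988, -0.0858], [0.5817, 0.1126]] len 0.199156182338594 mid rel tcp (tool) [-34.9  -1.7  13.7]
```

```bash
cat > cov.py <<'E'
from h import *
s,M=tool(); p=s["position"]; c=p+M@np.array([.5,-.8,22.2])/1000
ya=np.degrees(np.arctan2(M[1,1],M[0,1]))%180
e=np.r_[np.array([.627,.0115])-c[:2],0]
print("underside",c.round(4),"move tool mm",(M.T@e*1000).round(1),"turn",round(ya-94.7,2),"zdir",M[:,2].round(4),"F",s["contact_force"].round(1),"t",round(s["clock"],2),"drift/10mm down: ",(M.T@np.array([0,0,-10])).round(2))
E
python3 cov.py
```

```text
underside [0.6252 0.0157 0.1196] move tool mm [ 1.5  4.4 -0.1] turn 0.39 zdir [-0.0432  0.0069 -0.999 ] F [ 0.1  0.1 -4.2] t 25.2 drift/10mm down:  [0.42 0.11 9.99]
```

Request:
{"fn": "carry_out", "kwargs": {"series": [[[1,2,0],0.2],[[1,2,0],0.2],[[0,0,0],0],[[0,0,0],0],[[0,0,0],0]]}}

```text
clock: 25.62
position: [0.6276, 0.0102, 0.1413]
ee_rot: [-0.004, 0.999, 0.04, -0.022]
contact_force: [0.0, 0.0, -4.5]
width: 0.0209
```

```bash
python3 cov.py
```

```text
underside [0.6271 0.0112 0.1191] move tool mm [-0.  -0.4  0. ] turn -0.08 zdir [-0.0444  0.0068 -0.999 ] F [ 0.   0.  -4.5] t 25.62 drift/10mm down:  [0.44 0.1  9.99]
```

Descend to just over the pin tips.

Request:
{"fn": "carry_out", "kwargs": {"series": [[[0.2,0,5],0],[[0.3,0,7],0],[[0.2,0,5],0],[[0,0,0],0],[[0,0,0],0],[[0,0,0],0]]}}

```text
clock: 26.12
position: [0.6268, 0.0105, 0.1215]
ee_rot: [-0.005, 0.999, 0.04, -0.023]
contact_force: [0.1, -0.0, -3.8]
width: 0.0213
```

```bash
python3 cov.py
```

```text
underside [0.6262 0.0115 0.0993] move tool mm [ 0.8  0.  -0. ] turn -0.09 zdir [-0.0464  0.0072 -0.9989] F [ 0.1 -0.  -3.8] t 26.12 drift/10mm down:  [0.46 0.11 9.99]
```

Request:
{"fn": "carry_out", "kwargs": {"series": [[[0.8,0,3],0],[[0.5,0,5],0],[[0.3,0,5],0],[[0,0,0],0],[[0,0,0],0]]}}

```text
clock: 26.53
position: [0.6283, 0.0108, 0.1073]
ee_rot: [-0.004, 0.999, 0.04, -0.023]
contact_force: [0.7, -0.3, -3.0]
width: 0.0206
```

```bash
python3 cov.py; python3 - <<'E'
from h import *
d=manip.get_image('scene');cv2.imwrite('pics/k2.png',cv2.resize(d['frame'][210:340,260:410],None,fx=5,fy=4.5,interpolation=2))
E
```

```text
underside [0.6277 0.0118 0.0851] move tool mm [-0.7  0.2  0. ] turn -0.08 zdir [-0.0456  0.0071 -0.9989] F [ 0.7 -0.3 -3. ] t 26.53 drift/10mm down:  [0.45 0.11 9.99]
```

View pics/k2.png

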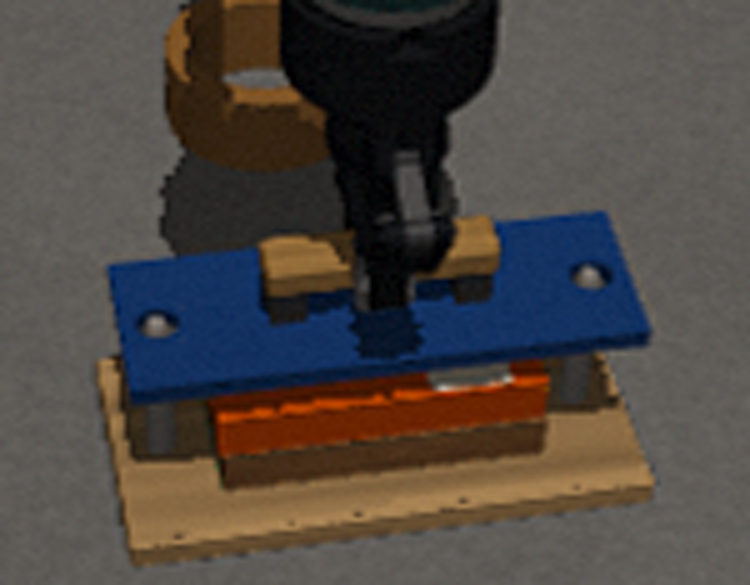

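Both pin tips show inside the holes (crop (157,323), (590,275)). Lower on.

Request:
{"fn": "carry_out", "kwargs": {"series": [[[-0.4,0,4],0],[[0,0,5],0],[[0.3,0,5],0],[[0,0,2],0],[[0,0,0],0],[[0,0,0],0]]}}

```text
clock: 27.08
position: [0.6272, 0.011, 0.0896]
ee_rot: [-0.005, 0.999, 0.04, -0.023]
contact_force: [-0.0, -0.1, -3.7]
width: 0.0208
```

```bash
python3 cov.py
```

```text
underside [0.6266 0.012  0.0674] move tool mm [ 0.3  0.5 -0. ] turn -0.08 zdir [-0.0458  0.0072 -0.9989] F [-0.  -0.1 -3.7] t 27.08 drift/10mm down:  [0.45 0.11 9.99]
```

Request:
{"fn": "carry_out", "kwargs": {"series": [[[0.2,0,1.5],0],[[0,0,1.5],0],[[0,0,0.5],0],[[0,0,0],0]]}}

```text
clock: 27.42
position: [0.6277, 0.0109, 0.0871]
ee_rot: [-0.004, 0.999, 0.04, -0.022]
contact_force: [0.1, 0.4, -5.1]
width: 0.0209
```

```bash
python3 cov.py
```

```text
underside [0.6272 0.0119 0.0649] move tool mm [-0.2  0.4  0. ] turn -0.08 zdir [-0.0444  0.0069 -0.999 ] F [ 0.1  0.4 -5.1] t 27.42 drift/10mm down:  [0.44 0.1  9.99]
```

Request:
{"fn": "carry_out", "kwargs": {"series": [[[0,0,1],0],[[0,0,1],0],[[0,0,0],0],[[0,0,0],0]]}}

```text
clock: 27.75
position: [0.6284, 0.011, 0.0868]
ee_rot: [-0.004, 0.999, 0.04, -0.021]
contact_force: [-0.3, 0.7, -2.7]
width: 0.0206
```

```bash
python3 cov.py
```

```text
underside [0.628  0.0119 0.0646] move tool mm [-1.   0.4  0. ] turn -0.07 zdir [-0.0414  0.0067 -0.9991] F [-0.3  0.7 -2.7] t 27.75 drift/10mm down:  [0.41 0.1  9.99]
```

Request:
{"fn": "carry_out", "kwargs": {"series": [[[-0.5,0,1.5],0],[[-0.5,0,1.5],0],[[0,0,1.5],0],[[0,0,0],0]]}}

```text
clock: 28.08
position: [0.6288, 0.011, 0.0868]
ee_rot: [-0.004, 0.999, 0.041, -0.018]
contact_force: [0.8, 0.8, -4.0]
width: 0.0211
```

```bash
python3 cov.py
```

```text
underside [0.6284 0.0119 0.0646] move tool mm [-1.5  0.3  0. ] turn -0.06 zdir [-0.0359  0.0064 -0.9993] F [ 0.8  0.8 -4. ] t 28.08 drift/10mm down:  [0.35 0.09 9.99]
```

Request:
{"fn": "carry_out", "kwargs": {"series": [[[-0.5,0,1.5],0],[[-0.5,0,1.5],0],[[0,0,1.5],0],[[0,0,1],0],[[0,0,0],0]]}}

```text
clock: 28.5
position: [0.6288, 0.0109, 0.0864]
ee_rot: [-0.004, 0.999, 0.041, -0.015]
contact_force: [-0.4, -1.2, -3.5]
width: 0.0209
```

Request:
{"fn": "carry_out", "kwargs": {"series": [[[0,0,0],0],[[0,0,0],0],[[0,0,0],0],[[0,0,0],0],[[0,0,0],0],[[0,0,0],0]], "fingers": 50}}

```text
clock: 29.0
position: [0.6302, 0.0107, 0.0852]
ee_rot: [-0.004, 0.999, 0.041, -0.014]
contact_force: [-0.3, -0.5, 0.6]
width: 0.0504
```

Request:
{"fn": "carry_out", "kwargs": {"series": [[[0,0,-4],0],[[0,0,-10],0],[[0,0,-20],0],[[0,0,-30],0],[[0,0,-30],0],[[0,0,-30],0],[[0,0,-20],0],[[0,0,0],0]]}}

```text
clock: 29.67
position: [0.6338, 0.0098, 0.2383]
ee_rot: [-0.004, 0.999, 0.041, -0.015]
contact_force: [1.0, 0.7, 0.5]
width: 0.0503
```

```bash
python3 cov.py; python3 look.py "(.45,-.2,.25)"
```

```text
underside [0.6336 0.0108 0.2161] move tool mm [-6.5 -1.2  0.2] turn -0.04 zdir [-0.0309  0.0063 -0.9995] F [1.  0.7 0.5] t 29.67 drift/10mm down:  [ 0.3   0.09 10.  ]
tcp [0.6338 0.0098 0.2383] y-yaw -85.34 tilt 1.81 q6end -35 turn 0 q6 -10.2 t 29.6667 w 0.0503
7 [[[-28.6,27.7,-1.0],0.0],[[-28.6,27.7,-1.0],0.0],[[-28.6,27.7,-1.0],0.0],[[-28.6,27.7,-1.0],0.0],[[-28.6,27.7,-1.0],0.0],[[-28.6,27.7,-1.0],0.0],[[-28.6,27.7,-1.0],0.0]]
[-0.0309  0.0063 -0.9995] [1.  0.7 0.5]
```

Move clear and check with both cameras.

Request:
{"fn": "carry_out", "kwargs": {"series": [[[-15,15,0],0],[[-28,28,0],0],[[-28,28,0],0],[[-28,28,0],0],[[-28,28,0],0],[[-28,28,0],0],[[-28,28,0],0],[[-15,15,0],0],[[0,0,0],0],[[0,0,0],0]]}}

```text
clock: 30.5
position: [0.4454, -0.2093, 0.2411]
ee_rot: [-0.004, 0.999, 0.043, -0.012]
contact_force: [-0.0, 0.9, -0.3]
width: 0.0503
```

```bash
python3 look.py "(.45,-.2,.25)" pics/f.png; python3 - <<'E'
from h import *
d=manip.get_image("top"); m=mask(d,(100,120,40),(125,255,255),(270,160,375,235))
c,a,r=rect(d,m,.073,(.07,.2)); print("cover top view",c,a,r)
d=manip.get_image('scene'); b=mask(d,(100,120,20),(125,255,255),(250,240,410,330)); q=np.argwhere(b)[:,::-1].astype(float)
bl=q[np.argmin(q[:,0]+1.5*q[:,1])]+[-.5,-.5]; br=q[np.argmin(-q[:,0]+1.5*q[:,1])]+[.5,-.5]
L=q[np.argmax(-q[:,0]+1.5*q[:,1])]+[-.5,.5]; Rr=q[np.argmax(q[:,0]+1.5*q[:,1])]+[.5,.5]
f=ray(d,[L,Rr],.063)[0];k=ray(d,[bl,br],.073)[0]; print("front",f,"back",k,"gap",np.linalg.norm(f.mean(0)-k.mean(0)),"centre",(f.mean(0)+k.mean(0))/2)
m=mask(d,(120,80,20),(160,255,255),(170,215,260,275))
E
```

```text
tcp [ 0.4454 -0.2093  0.2411] y-yaw -85.05 tilt 1.49 q6end -37 turn 0 q6 -37.8 t 30.5 w 0.0503
1 [[[5.1,-8.9,-8.9],0.0]]
[-0.0251  0.0065 -0.9997] [-0.   0.9 -0.3]
cover top view [0.62679093 0.01210322] 94.73001 [np.float32(70.7), np.float32(198.5)]
front [[ 0.67267004 -0.0839104 ]
 [ 0.65474465  0.11528766]] back [[ 0.60106864 -0.08992318]
 [ 0.58745514  0.10868088]] gap 0.06973151996873102 centre [0.62898462 0.01253374]
```

View pics/f.png

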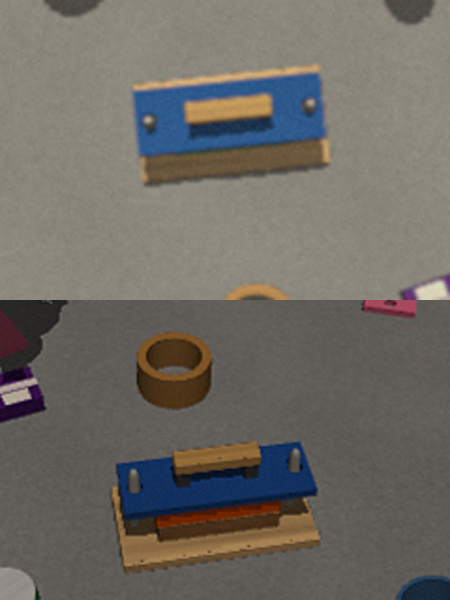

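The cover sits over both pins, handle up, with both pin tips poking through (crop (148,122) and (310,105) in the top view). The roll and purple carton look undisturbed.

```bash
python3 -c "
from rig import manip
print(manip.get_state()['qd'].round(3)); print(manip.sign_off())"
```

```text
[ 0.008  0.003 -0.005 -0.003  0.    -0.002]
the job is handed in; nothing more can be done
None
```

I built the two-pack and handed it in at about 31 s of the 69 s allowed; the hand-in gives no verdict. The brown carton is on the green mark, the orange carton is on it, and the blue cover is over both pins, handle up. All pieces are let go and the arm is clear.

What the last checks showed:
- **Brown carton:** about 1 mm from the jig centre and 0.2° off square, measured before the orange carton went on.
- **Orange carton:** the two cameras disagreed on how far it sits from the brown one across the width. The top view gave about 3 mm. The scene view, comparing front faces, gave about 0.7 mm. Both are inside the 6 mm limit. I did not measure it again after the cover went on.
- **Cover:** the top view puts it about 0.6 mm from the jig centre, with its yaw within 0.1° of the jig. The scene view gave about 2 mm from its own jig measurement. Both pin tips show through the holes.
- **Cover height and level:** I did not measure these directly. The plate outline fits the true size (70 x 200 mm) when its underside is taken at 63 mm.
- **Purple carton and tape roll:** they looked undisturbed in the final pictures, but I did not measure them.

The tool was tilted 1–3° at times, so the cover touched down on its front edge first. It was still tilted about 1.7° when let go, and its back edge settled the last millimetre or two by itself.

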